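Refill torch gas cartridges at the filling station

ROBOT

A 7-joint arm with a two-finger parallel gripper is mounted at the origin on a cart in front of the work surface, level with it; the furniture and walls round the work are solid. World frame = base frame: x ahead of the robot, y to its left, z up, the work surface at z = 0. Lengths are in mm, angles in rad, forces in N, time in s.
With the tool pointing down it reaches from about 425 to 1025 mm from the base axis. Payload 9.4 kg.
Tool frame: the origin (TCP) lies midway between the tips of the shut fingers; the grasp point (between the pads) lies 19 mm behind it; z points along the fingers, y is the line along which they close (so a half turn about z gives the same grasp; the last joint's range is limited). The gripper opens to 93 mm and grips with 3 to 60 N. Pads are 15 mm wide; open, the fingers measure 128 mm over their backs; the gripper's body (75 mm by 188 mm) begins 65 mm behind the grasp point.
Start: joints at [-1.297, 0.599, -0.003, 1.599, 0.002, 0.943, -0.08], TCP at [249.15, 680.844, 218.618] pointing down, gripper open.
Joint ranges: [-2.57, 2.57], [-0.35, 1.97], [-1.29, 1.29], [0.11, 2.56], [-1.05, 4.19], [0.11, 1.86], [-2.63, 2.63]. Speed limits (rad/s): [2.22, 2.22, 3.01, 3.01, 3.14, 3.14, 3.14].

INTERFACE

Orientations are given as a rotation vector (axis times angle).
In Python, from rig import bot, viewer, job, sensors gives the robot as it stands. Calls block until the motion is done:
- bot.move_to(position, orientation): joint-space move of the TCP to a pose.
- bot.move_straight(position, max_speed=150, ori=None): straight line of the TCP; ori=None keeps the orientation; max_speed is the mean speed in mm/s.
- bot.move_j(angles): joint-space move.
- bot.gripper_to(opening, effort=None): finger opening in mm; effort is the grip in N (None keeps the last); returns when the fingers have stopped.
- bot.wait(seconds).
- bot.solve_ik(position, orientation): joint angles nearest the present ones, or None.
- viewer.grab_frame(name): name is "scene" or "top" or "wrist"; returns a dict with "img" (420x560x3 uint8, red, green, blue), "range_z" (420x560 float32, mm along the optical axis (not along the pixel's ray), 0 where there is no reading), "mtx" (3x3 intrinsics, pixels), "k1" (the pictures are not rectified: a ray, as slopes to the right and down, at radius r is drawn at 1 + k1 r^2 times it, then the intrinsics apply), "cam_to_world" (4x4, takes a point from camera to world coordinates). Camera axes: x right, y down, z forward; pixel columns grow to the right and rows downward; lengths in mm; the calibration is good to about 2 mm. A picture is of the moment at which its call begins.
A pose or a line that the arm cannot do raises bot.IKError and nothing moves.
- job.close_job(): hands the job in; it is judged then, once.
Readings, each from a call of its own:
- sensors.current_time(): time.
- sensors.current_joints(): joint angles.
- sensors.current_dq(): joint speeds.
- sensors.current_joint_efforts(): joint torques, N m.
- sensors.current_tcp_pos(): TCP position.
- sensors.current_ee_rot(): TCP orientation.
- sensors.current_ft_force(): force on the tool from outside, world axes, zero at the start.
- sensors.current_ft_torque(): the same for the moment, N m.
- sensors.current_finger_gap(): finger opening in mm.
- sensors.current_gripper_force(): force on a finger pad.
Only numpy, scipy, OpenCV 4.12 (cv2) and the standard library are available. Lean on these libraries where they do the work, as an engineer would, in place of code of your own. Each camera call takes 0.05 s, during which the arm holds its last target. There are 200 camera calls.

TASK

Open the filling station's valve through its child-resistant white cap (hold the cap pressed down while turning it anticlockwise, since turning alone only slips; work it round in several turns until the pointer is at its open stop). Then, one at a time from the shortest cartridge to the tallest, press each upright gas cartridge down on the sprung round pad until the pad is fully depressed, hold it there for about a second, and stand it upright in the wooden tray. At the end shut the valve fully again with the same press-and-turn of the cap, leaving the steel block, the green wax block and the small screw-top jar where they are.

Things in the scene. Friction and masses are not known exactly. Their poses are not given: they have to be found in the camera images.
- valve (a joint): the valve under the cap: 0 rad = shut stop, 3.6 rad (a bit over half a turn) = open stop, growing anticlockwise seen from above. It moves only when the cap is turned while pressed down, and stays where it is left. Over 3.2 rad is open, under 0.2 rad shut. A brass pointer on it shows under the cap's edge, towards the robot side of the station when shut; a white mark shows each stop.
- cap_top (a point): centre of the top of the cap: a white ribbed plastic cylinder 50 mm across and 42 mm high, upright on the dark steel block at the station's right end. The cap's lower edge is 10 mm above the flat top of that block, which lies 60 mm above the worktop and is 86 by 80 mm, centred on the cap; cap top 112 mm above the worktop at rest. The point's z is up; the cap may spin freely and endlessly either way when not pressed. Take it by its sides from above.
- cap (a joint): how far the cap is pressed down, 0 to 0.008 m (end stop). It springs back. The clutch begins to touch at 0.003 m (3.5 N) and needs about 0.005 m to drive the valve; it drives firmly at 0.006 to 0.008 m (11 to 18 N); at a valve stop the clutch slips harmlessly.
- pad_top (a point): centre of the top of the sprung filling pad, a flat black rubber disc 66 mm across with no rim, on the left half of the station's low grey base, 130 mm from the cap. It is 45 mm above the worktop at rest and goes down with the pad (z up, y from cap to pad).
- pad (a joint): how far the pad is pressed down: 0 at rest, 0.012 m at its end stop. 2.7 N starts it, 13.5 N presses it fully; over 0.0105 m counts as fully depressed. It springs back.
- station: the fixed filling station: grey base plate 92 (x) by 212 (y) by 24 mm with the capped valve block at y = -65 mm and the pad at y = +65 mm. Origin at the centre of its underside; x points away from the robot side, z up.
- tray: fixed shallow open wooden tray, outside 262 (x) by 140 (y) by 30 mm high, walls and floor 6 mm thick (inner floor 6 mm above the worktop, inside 250 by 128 mm). Origin at the centre of its underside, z up.
- small_mid (a point): centre (half-way up, 35 mm above its base) of the small gas cartridge, a bare aluminium cylinder 50 mm across and 70 mm tall overall; the straight side reaches 48 mm up, with a cone and a narrow brass nozzle above. z up along its axis. Stands upright at first on the worktop; may be absent. 90 to 310 g, heavier at the foot.
- medium_mid (a point): centre (half-way up, 45 mm above its base) of the medium gas cartridge, a bare aluminium cylinder 55 mm across and 90 mm tall overall; the straight side reaches 68 mm up, with a cone and a narrow brass nozzle above. z up along its axis. Stands upright at first on the worktop; may be absent. 90 to 310 g, heavier at the foot.
- large_mid (a point): centre (half-way up, 55 mm above its base) of the large gas cartridge, a bare aluminium cylinder 60 mm across and 110 mm tall overall; the straight side reaches 88 mm up, with a cone and a narrow brass nozzle above. z up along its axis. Stands upright at first on the worktop; may be absent. 90 to 310 g, heavier at the foot.
- steel_block: bystander: loose steel block 62 by 78 by 26 mm, origin at the centre of its underside; leave it alone
- green_wax_block: bystander: loose green wax block 30 by 45 by 16 mm, origin at the centre of its underside; leave it alone
- screw_jar: bystander: small closed white screw-top jar with a black lid, 34 mm across, 36 mm high, origin at the centre of its underside; leave it alone

How it is judged:
By the outcome, as a careful person would: the job done as asked, in the order asked, and still so for the second after the job is handed in, with the robot touching nothing.
Of small, medium, large only 2 to 3 are there at a start; the rules pass over those that are not, and their reading is None.
At some moment in a run one of small, medium, large may be knocked a few centimetres aside while the robot is not near it.
It also fails if it takes over 210 s, if anything falls off the work surface, if the arm or the gripper's body presses on something with over 40 N, if the wrist force passes 120 N, or if a joint passes its speed limit or range.

## Working session

There is one attempt and no reset: what is moved stays moved. The work goes in short steps, each a Python script; the robot and the scene stay as the last script left them, time stands still between calls to the robot, and variables do not carry over. Pictures are saved under pics/ and viewed, at most 17 in all, crops included, and the job is handed in when it is done.

```bash
ls; mkdir -p pics
python3 - <<'E'
from rig import bot, viewer, job, sensors
import cv2,numpy as np
for n in ("top","scene"):
    f=viewer.grab_frame(n)
    cv2.imwrite(f"pics/{n}0.png",f["img"][:,:,::-1]); np.savez(f"/tmp/{n}0.npz",**f)
    print(n,f["mtx"].round(1).tolist(),f["k1"],f["cam_to_world"].round(3).tolist())
print(sensors.current_time(),sensors.current_ee_rot(),sensors.current_finger_gap())
E
```

```text
pics
top [[519.0, 0.0, 278.7], [0.0, 519.0, 206.4], [0.0, 0.0, 1.0]] 0.049841226012056754 [[-0.014, -0.991, 0.131, 289.712], [-1.0, 0.012, -0.015, -167.305], [0.013, -0.132, -0.991, 1257.325], [0.0, 0.0, 0.0, 1.0]]
scene [[468.9, 0.0, 269.0], [0.0, 468.9, 208.5], [0.0, 0.0, 1.0]] -0.04997135251684538 [[0.447, -0.613, 0.651, -206.236], [-0.895, -0.3, 0.331, -535.206], [-0.008, -0.731, -0.683, 775.346], [0.0, 0.0, 0.0, 1.0]]
0.1 [-5.48126278e-01 -3.09333791e+00  2.21065353e-03] 93.27195547875843
```

View pics/top0.png

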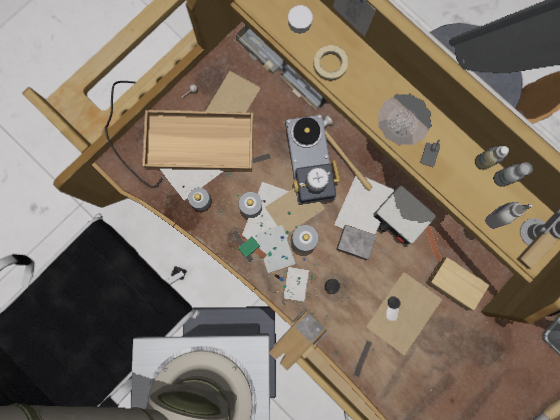

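View pics/scene0.png

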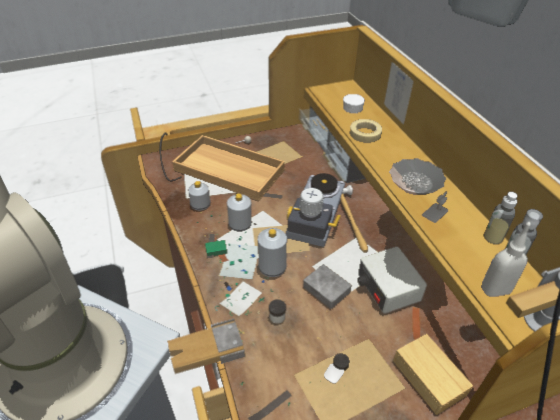

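Top view: the tray is at (198,140), the pad at (307,131) and the cap at (318,178). The small, medium and large cartridges are at (200,198), (251,204) and (305,238). The wax block is at (249,246), the steel block at (355,242) and the jar at (332,286). The scene view confirms that all three cartridges are upright, and that a shelf runs behind the station.

```bash
cat > h.py <<'E'
from rig import bot, viewer, job, sensors
import cv2, numpy as np
from scipy.spatial.transform import Rotation as R
def ray(f,uv):
    uv=np.atleast_2d(np.asarray(uv,float)); m=f["mtx"]; k=float(f["k1"])
    d=(uv-[m[0,2],m[1,2]])/[m[0,0],m[1,1]]; s=d.copy()
    for _ in range(20): s=d/(1+k*(s**2).sum(1,keepdims=True))
    return np.c_[s,np.ones(len(s))]
def plane(f,uv,z):
    T=f["cam_to_world"]; d=ray(f,uv)@T[:3,:3].T
    return T[:3,3]+d*((z-T[2,3])/d[:,2])[:,None]
def cloud(f):
    h,w=f["range_z"].shape; v,u=np.mgrid[:h,:w]
    T=f["cam_to_world"]; r=ray(f,np.c_[u.ravel(),v.ravel()])*f["range_z"].reshape(-1,1)
    return (r@T[:3,:3].T+T[:3,3]).reshape(h,w,3)
def ori(yaw): # tool down, closing axis (tool y) along world angle yaw
    y=np.array([np.cos(yaw),np.sin(yaw),0]); z=np.array([0,0,-1.]); x=np.cross(y,z)
    return R.from_matrix(np.c_[x,y,z]).as_rotvec()
E
python3 - <<'E'
from h import *
f=dict(np.load("/tmp/top0.npz")); P=cloud(f)
for n,uv,z in [("pad",(307,131),45),("cap",(318,178),112),("small",(198,196),70),("med",(250,202),90),("large",(305,236),110),("jar",(332,286),36),("steel",(355,242),26),("wax",(249,246),16)]:
    print(n,plane(f,uv,z).round(0)[0,:2],P[uv[1],uv[0]].round(0))
print("tray rim",plane(f,[(147,112),(252,115),(249,170),(144,166)],30).round(0)[:,:2].tolist())
print("blockcorners",plane(f,[(300,169),(328,164),(336,196),(299,203)],60).round(0)[:,:2].tolist())
print("shelf",P[60,350],P[180,440],P[70,255],P[130,80],P[40,210],P[85,290])
# height map view
z=np.clip(P[:,:,2],0,400); cv2.imwrite("pics/zmap.png",cv2.resize(cv2.applyColorMap((z/400*255).astype(np.uint8),cv2.COLORMAP_JET),None,fx=1.4,fy=1.4))
c=f["img"][90:280,130:400,::-1]; cv2.imwrite("pics/c0.png",cv2.resize(c,None,fx=2.9,fy=2.9,interpolation=cv2.INTER_CUBIC))
E
```

```text
pad [ 632. -256.] [ 633. -256.   42.]
cap [ 505. -273.] [ 504. -273.  114.]
small [474.   1.] [474.   1.  70.]
med [ 455. -120.] [ 456. -120.   87.]
large [ 375. -242.] [ 375. -242.  108.]
jar [ 263. -307.] [ 263. -307.   33.]
steel [ 365. -366.] [ 366. -366.   21.]
wax [ 360. -114.] [ 360. -114.   16.]
tray rim [[687.0, 130.0], [678.0, -124.0], [542.0, -115.0], [554.0, 135.0]]
blockcorners [[536.0, -236.0], [548.0, -303.0], [471.0, -319.0], [456.0, -233.0]]
shelf [ 778.23322195 -352.95165471  115.97941269] [ 495.38101656 -544.10647853  119.06076153] [ 805.31510593 -131.13377697   -3.06486863] [668.93102608 321.68177574 -58.53928762] [862.09266553 -23.53541086  45.53779572] [ 758.17712047 -218.20835697   15.74406202]
```

View pics/c0.png

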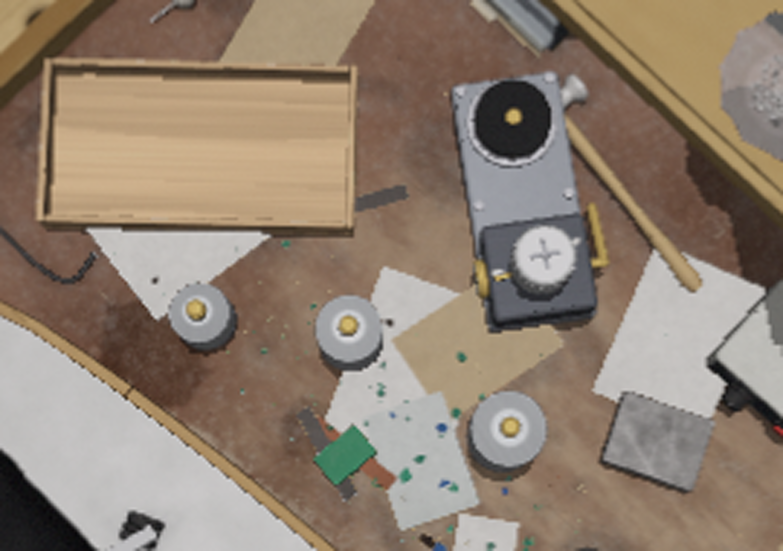

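View pics/zmap.png

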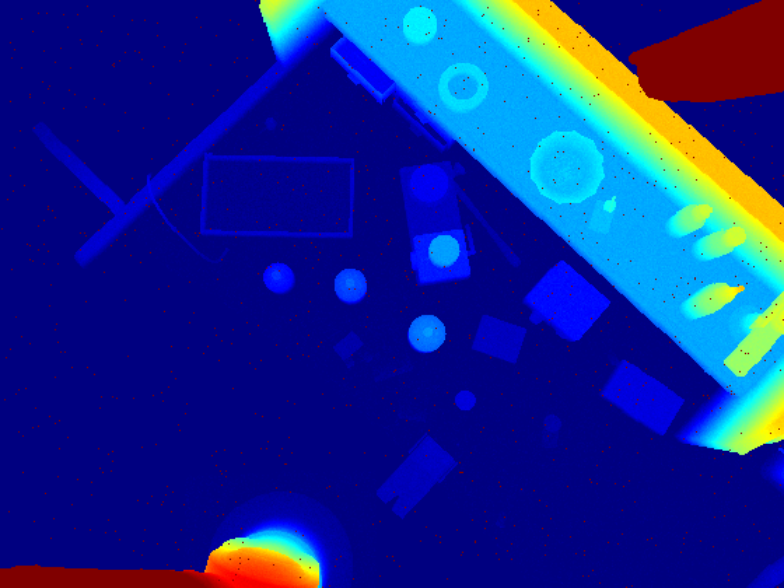

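The crop gives the same positions as the top view. The brass pointer shows on the cap's left side at crop (497,275), so the valve is shut. In the height map the shelf top is about 118 mm high, with its edge roughly 90 mm from the pad. Next I check which yaws are reachable.

Run:
```python
from h import *
f=dict(np.load("/tmp/top0.npz"))
print("shelf edge",plane(f,[(264,42),(500,258)],118).round(0).tolist())
for n,p in dict(cap=(505,-273,80),capup=(505,-273,250),pad=(632,-256,52),small=(474,1,19),med=(455,-120,36),large=(375,-242,60),tr1=(615,90,25),tr3=(610,-75,66)).items():
    print(n)
    for d in range(-180,180,30):
        q=bot.solve_ik(list(p),list(ori(np.radians(d))))
        print("  ",d,None if q is None else np.round(q,2).tolist())
```

```text
shelf edge [[822.0, -156.0, 118.0], [321.0, -665.0, 118.0]]
cap
   -180 [-0.16, 0.82, 0.92, 2.1, -1.0, 0.76, -1.72]
   -150 [-0.16, 0.82, 0.92, 2.1, -1.0, 0.76, -1.2]
   -120 [-0.16, 0.82, 0.92, 2.1, -1.0, 0.76, -0.67]
   -90 [0.11, 0.65, 0.43, 2.08, -0.54, 0.52, -0.63]
   -60 [0.17, 0.64, 0.34, 2.08, -0.44, 0.5, -0.21]
   -30 [0.23, 0.63, 0.25, 2.07, -0.32, 0.48, 0.19]
   0 [0.29, 0.62, 0.15, 2.07, -0.19, 0.47, 0.59]
   30 [0.36, 0.61, 0.05, 2.06, -0.06, 0.47, 0.98]
   60 [0.44, 0.61, -0.06, 2.06, 0.07, 0.47, 1.37]
   90 [0.51, 0.61, -0.17, 2.05, 0.21, 0.49, 1.76]
   120 [0.59, 0.62, -0.29, 2.05, 0.34, 0.51, 2.15]
   150 [0.68, 0.64, -0.42, 2.04, 0.48, 0.55, 2.54]
capup
   -180 [-0.3, 0.61, 1.12, 1.96, -0.66, 1.0, -2.01]
   -150 [-0.3, 0.61, 1.12, 1.96, -0.66, 1.0, -1.49]
   -120 [-0.22, 0.52, 0.93, 1.95, -0.53, 0.93, -1.12]
   -90 [-0.24, 0.54, 0.97, 1.95, -0.55, 0.94, -0.56]
   -60 [-0.33, 0.67, 1.22, 1.96, -0.73, 1.05, 0.17]
   -30 [-0.31, 0.62, 1.14, 1.96, -0.67, 1.01, 0.62]
   0 [-0.23, 0.54, 0.96, 1.95, -0.55, 0.94, 1.0]
   30 [-0.11, 0.46, 0.74, 1.95, -0.4, 0.88, 1.36]
   60 
[... 3185 characters left out ...]
-0.22, 1.96, 0.32, 0.47, 1.55]
   150 [-0.01, 0.75, -0.35, 1.96, 0.5, 0.51, 1.91]
tr3
   -180 [0.36, 0.71, -0.51, 1.95, 0.57, 0.62, 2.62]
   -150 [-0.51, 0.88, 0.92, 2.01, -1.02, 0.8, -1.59]
   -120 [-0.51, 0.88, 0.92, 2.01, -1.02, 0.8, -1.07]
   -90 [-0.33, 0.74, 0.57, 2.0, -0.7, 0.61, -0.85]
   -60 [-0.26, 0.71, 0.45, 1.99, -0.56, 0.56, -0.47]
   -30 [-0.18, 0.69, 0.32, 1.99, -0.42, 0.53, -0.09]
   0 [-0.11, 0.68, 0.21, 1.98, -0.27, 0.51, 0.29]
   30 [-0.03, 0.67, 0.09, 1.98, -0.12, 0.5, 0.67]
   60 [0.04, 0.66, -0.02, 1.97, 0.03, 0.5, 1.05]
   90 [0.12, 0.67, -0.14, 1.97, 0.17, 0.52, 1.43]
   120 [0.2, 0.68, -0.26, 1.96, 0.32, 0.54, 1.82]
   150 [0.28, 0.69, -0.37, 1.96, 0.44, 0.57, 2.22]
```

Run:
```python
from h import *
bot.move_j([0.40,0.42,0.0,1.94,0,0.78,0.6]); print(sensors.current_time(),sensors.current_tcp_pos())
bot.move_to([470,-265,270],ori(0)); print(sensors.current_time(),sensors.current_joints().round(2) )
f=viewer.grab_frame("wrist"); np.savez("/tmp/w0.npz",**f); cv2.imwrite("pics/w0.png",f["img"][:,:,::-1])
print(f["cam_to_world"].round(2).tolist())
```

```text
3.5583 [ 508.79967546 -275.74179139  221.03449401]
3.9167 [ 0.36  0.31  0.06  1.97 -0.02  0.86  0.44]
[[1.0, -0.0, 0.0, 469.4], [0.0, -0.96, -0.28, -185.73], [0.0, 0.28, -0.96, 437.19], [0.0, 0.0, 0.0, 1.0]]
```

View pics/w0.png

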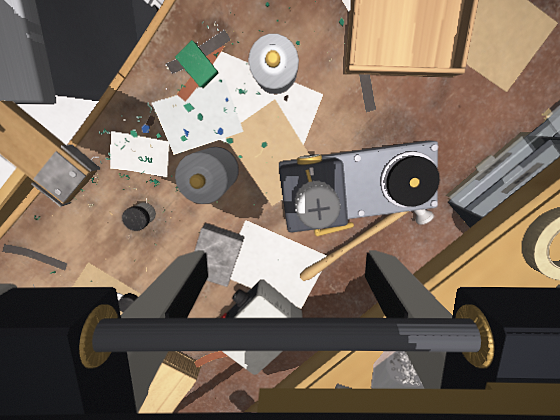

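The wrist view shows the cap top at (319,207), the pad at (412,181), the large cartridge at (205,178), the medium at (273,60) and the tray at (410,30). The brass pointer is at (309,173).

```bash
cat >> h.py <<'E'
def disc(f,near,z,tol=6,rad=60):
    """centre of the flat/round top seen at height z near an xy: depth mask -> min enclosing circle -> ray onto plane"""
    P=cloud(f); m=(abs(P[...,2]-z)<tol)&(np.hypot(P[...,0]-near[0],P[...,1]-near[1])<rad)&(f["range_z"]>0)
    m=cv2.morphologyEx(m.astype(np.uint8),cv2.MORPH_OPEN,np.ones((3,3)))
    n,l,s,c=cv2.connectedComponentsWithStats(m)
    i=1+np.argmax(s[1:,4]); v,u=np.nonzero(l==i)
    p=plane(f,np.c_[u,v],z)[:,:2].astype(np.float32)
    (x,y),r=cv2.minEnclosingCircle(p); return np.array([x,y]),r
E
python3 - <<'E'
from h import *
w=dict(np.load("/tmp/w0.npz"));t=dict(np.load("/tmp/top0.npz"))
for f in (w,t):
    print("cap",disc(f,(505,-273),112,5),"pad",disc(f,(632,-256),45,5),)
    P=cloud(f)
    v,u=np.nonzero((P[...,2]>52)&(P[...,2]<66)&(np.hypot(P[...,0]-505,P[...,1]+273)<75)); p=plane(f,np.c_[u,v],60)[:,:2].astype(np.float32); print("block",cv2.minAreaRect(p))
    v,u=np.nonzero((P[...,2]>17)&(P[...,2]<30)&(np.hypot(P[...,0]-595,P[...,1]+260)<130)); p=plane(f,np.c_[u,v],24)[:,:2].astype(np.float32); print("base",cv2.minAreaRect(p))
    for n,c,z in (("small",(474,1),48),("med",(455,-120),68),("large",(375,-242),88)):
        try: print(n,disc(f,c,z+5,9,50))
        except Exception as e: print(n,e)
E
```

```text
cap (array([ 505.79595947, -273.23880005]), 23.94571304321289) pad (array([ 633.3112793 , -256.67037964]), 33.26929473876953)
block ((505.26068115234375, -268.9212646484375), (78.85702514648438, 93.68787384033203), 7.791877746582031)
base ((604.611572265625, -265.89080810546875), (236.27174377441406, 156.78614807128906), 20.19572639465332)
small attempt to get argmax of an empty sequence
med (array([ 456.53543091, -122.07501221]), 27.26353645324707)
large (array([ 375.09234619, -243.80979919]), 29.886737823486328)
cap (array([ 505.27227783, -271.47750854]), 24.071836471557617) pad (array([ 633.56018066, -253.63638306]), 33.180477142333984)
block ((504.4819641113281, -267.2040100097656), (79.96005249023438, 94.07846069335938), 7.982472896575928)
base ((594.354736328125, -266.1922302246094), (249.2527618408203, 160.6529083251953), 22.178417205810547)
small (array([472.8812561 ,   2.77116537]), 24.56319236755371)
med (array([ 455.52114868, -118.96073914]), 27.217241287231445)
large (array([ 373.21044922, -241.9256897 ]), 29.61301040649414)
```

```bash
cat >> h.py <<'E'
CAP=np.array([505.5,-272.5]); PAD=np.array([633.4,-255.2])
def turn(a,b,zg=83,press=7.0,n=8):
    """grip cap at yaw a (deg), press, turn to yaw b, release"""
    r=np.radians
    bot.move_to([*CAP,150],ori(r(a)))
    bot.move_straight([*CAP,zg],120); bot.gripper_to(40,35)
    g=sensors.current_finger_gap()
    bot.move_straight([*CAP,zg-press],40)
    fz=[round(float(sensors.current_ft_force()[2]),1)]; tz=[]
    for y in np.linspace(a,b,n+1)[1:]:
        bot.move_straight([*CAP,zg-press],60,ori(r(y)))
        fz.append(round(float(sensors.current_ft_force()[2]),1)); tz.append(round(float(sensors.current_ft_torque()[2]),2))
    print("gap",g,"fz",fz,"tz",tz,"tcp",sensors.current_tcp_pos().round(1),"t",sensors.current_time())
    bot.move_straight([*CAP,zg],60); bot.gripper_to(75); bot.move_straight([*CAP,150],150)
E
python3 - <<'E'
from h import *
print(sensors.current_ft_force())
turn(-60,60)
f=viewer.grab_frame("wrist"); np.savez("/tmp/w1.npz",**f); cv2.imwrite("pics/w1.png",f["img"][:,:,::-1])
E
```

```text
[-0.50678    -0.02741926  0.48200469]
gap 49.4459147881419 fz [10.4, 11.3, 10.7, 9.9, 10.1, 10.0, 11.1, 11.6, 11.3] tz [0.09, 0.05, 0.04, 0.05, 0.07, 0.07, 0.07, 0.1] tcp [ 505.5 -274.    76.6] t 9.8667
```

View pics/w1.png

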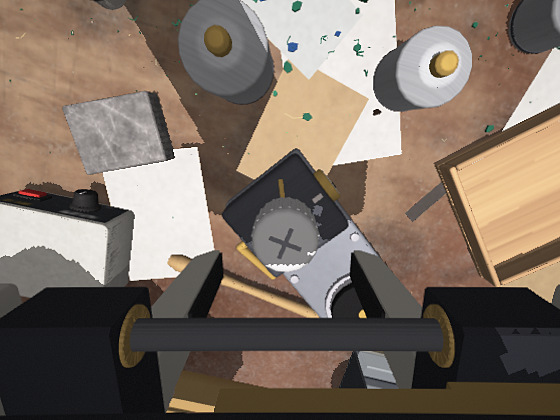

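The pointer is now at image (281,188), above the cap at (287,235). I convert that to a valve angle.

Run:
```python
from h import *
w=dict(np.load("/tmp/w1.npz"));w0=dict(np.load("/tmp/w0.npz"))
for f,uv in((w0,(309,173)),(w,(281,186))):
    p=plane(f,uv,66)[0,:2]-CAP; print(p,np.degrees(np.arctan2(p[1],p[0])))
```

```text
[-7.20907489 30.2998384 ] 103.3832414145304
[-29.23174393  11.2075397 ] 159.02302409116038
```

It moved about 60° of the 120° commanded, so the clutch is slipping in part. I'll press deeper and grip harder.

```bash
sed -i 's/press=7.0/press=9.5/; s/gripper_to(40,35)/gripper_to(40,50)/' h.py
python3 - <<'E'
from h import *
turn(-60,60)
f=viewer.grab_frame("wrist"); np.savez("/tmp/w2.npz",**f); cv2.imwrite("pics/w2.png",f["img"][60:360,150:450,::-1])
E
```

```text
gap 49.14142168887158 fz [21.2, 21.8, 21.7, 22.4, 22.9, 22.4, 23.3, 24.5, 23.9] tz [0.07, 0.14, 0.03, 0.13, 0.09, 0.05, 0.02, 0.01] tcp [ 505.6 -273.7   75.1] t 17.7417
```

View pics/w2.png

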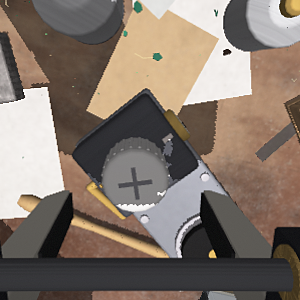

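Run:
```python
from h import *
turn(-60,20,n=6)
bot.move_to([490,-260,190],ori(np.radians(-150)))
f=viewer.grab_frame("wrist"); np.savez("/tmp/w3.npz",**f); cv2.imwrite("pics/w3.png",f["img"][:,:,::-1]); print(sensors.current_time(),sensors.current_joints().round(2))
```

```text
gap 49.27151945218517 fz [21.5, 21.4, 22.0, 22.8, 22.7, 23.9, 23.4] tz [0.11, 0.07, 0.06, 0.11, 0.1, 0.03] tcp [ 506.  -273.4   75.2] t 24.7167
28.3083 [ 0.08  0.46  0.43  2.04 -0.29  0.7  -1.92]
```

View pics/w3.png

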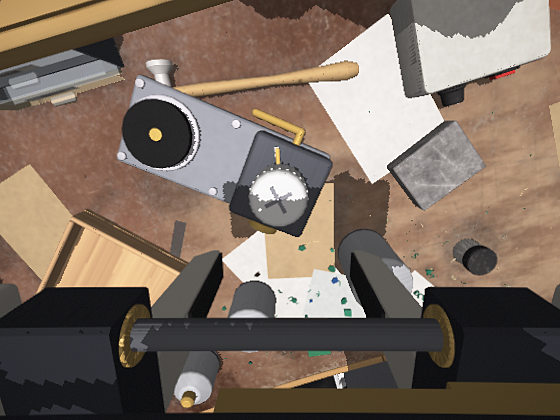

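The pointer at (277,160) lines up with the white stop mark at (277,148), on the side away from the robot, so the valve is at its open stop. Now the small cartridge.

```bash
cat >> h.py <<'E'
SH=dict(small=48,medium=68,large=88); GR=dict(small=36,medium=55,large=72); DI=dict(small=50,medium=55,large=60)
def look(n,near,save):
    bot.move_to([near[0],near[1],260],ori(0)); bot.wait(.2)
    f=viewer.grab_frame("wrist"); np.savez(f"/tmp/{save}.npz",**f); cv2.imwrite(f"pics/{save}.png",f["img"][:,:,::-1])
    c,r=disc(f,near,SH[n]+5,9,60); print(n,"at",c,"r",r,"t",sensors.current_time()); return c,r
def grab(n,c,yaw=0):
    zt=GR[n]-19
    bot.move_to([*c,zt+120],ori(np.radians(yaw))); bot.gripper_to(93)
    bot.move_straight([*c,zt],150); bot.gripper_to(DI[n]-12,50)
    print("gap",sensors.current_finger_gap(),"force",sensors.current_gripper_force())
    bot.move_straight([*c,zt+140],150)
def press(n,depth=14.5):
    zt=GR[n]-19; o=ori(np.radians(45))
    bot.move_to([*PAD,zt+140],o); bot.move_straight([*PAD,zt+52],150)
    f0=sensors.current_ft_force()[2]
    for d in np.arange(0,depth+.1,2.9):
        bot.move_straight([*PAD,zt+45-d],40); fz=sensors.current_ft_force()[2]-f0
        print(round(float(d),1),sensors.current_tcp_pos()[2].round(2)-zt,"fz",round(float(fz),1))
    bot.wait(1.3); print("held fz",sensors.current_ft_force()[2]-f0,"gap",sensors.current_finger_gap())
    bot.move_straight([*PAD,zt+55],60); bot.move_straight([*PAD,zt+140],150)
def place(n,p):
    zt=GR[n]-19; o=ori(np.radians(-2.5))
    bot.move_to([*p,zt+140],o); bot.move_straight([*p,zt+14],150); f0=sensors.current_ft_force()[2]
    for z in np.arange(10,3,-1):
        bot.move_straight([*p,zt+z],30)
        if sensors.current_ft_force()[2]-f0>2.5: break
    print("down at",z,sensors.current_ft_force()[2]-f0)
    bot.gripper_to(DI[n]+12); bot.move_straight([*p,zt+150],150); print("t",sensors.current_time())
E
python3 - <<'E'
from h import *
bot.move_to([490,-100,260],ori(0))
c,r=look("small",(473,2),"w4")
if 22<r<28: grab("small",c)
print(sensors.current_joints().round(2),sensors.current_time())
E
```

```text
small at [474.00793457   3.17678666] r 24.47887420654297 t 30.6917
gap 49.37772476531114 force 50.00061063095927
[ 0.1   0.41 -0.3   2.21  0.23  0.55 -0.38] 34.5833
```

Run:
```python
from h import *
press("small"); place("small",(618,86)); print(sensors.current_joints().round(2))
```

```text
0.0 45.27 fz 0.8
2.9 42.46 fz 4.8
5.8 39.62 fz 7.8
8.7 36.93 fz 10.1
11.6 34.3 fz 12.2
14.5 32.91 fz 23.9
held fz 23.124554438620304 gap 49.03278586222207
down at 5 11.85811434162009
t 46.025
[-0.03  0.55 -0.3   1.88  0.23  0.75 -0.5 ]
```

Small was fully pressed: the force jumped to 24 N at the end stop. Next the medium; the same script grabs a top frame to check the tray.

Run:
```python
from h import *
c,r=look("medium",(456,-120),"w5")
if 25<r<31:
    grab("medium",c); press("medium"); place("medium",(615,6))
    c,r=look("large",(374,-243),"w6")
f=viewer.grab_frame("top"); np.savez("/tmp/t2.npz",**f); cv2.imwrite("pics/t2.png",f["img"][:,:,::-1])
print(sensors.current_joints().round(2))
```

```text
medium at [ 456.82745361 -118.81954956] r 26.862714767456055 t 47.35
gap 54.538472965294034 force 49.97452139854431
0.0 45.290000000000006 fz 1.0
2.9 42.43000000000001 fz 5.8
5.8 39.45 fz 7.6
8.7 36.75 fz 9.7
11.6 34.11 fz 12.2
14.5 32.7 fz 24.1
held fz 23.32260702266731 gap 54.31617342752766
down at 4 0.41600302460053906
t 62.5
large at [ 373.80474854 -243.44781494] r 29.38669204711914 t 64.0833
[ 0.74  0.23 -0.36  2.14  0.11  0.79  0.32]
```

View pics/t2.png

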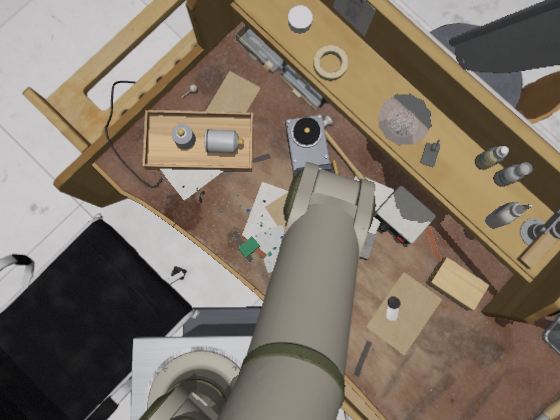

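The top view shows small upright in the tray at (182,135). Medium is lying on its side at (222,141) with its nozzle towards (240,145), so it pivoted in the grip during the fast move. I'll measure it and plan to pick it up tilted one way and set it down tilted the other.

Run:
```python
from h import *
bot.move_to([590,-20,300],ori(0)); bot.wait(.2)
f=viewer.grab_frame("wrist"); np.savez("/tmp/w7.npz",**f); cv2.imwrite("pics/w7.png",f["img"][:,:,::-1])
P=cloud(f); m=((P[...,2]>38)&(P[...,2]<75)&(abs(P[...,0]-615)<75)&(P[...,1]<52)&(P[...,1]>-120)).astype(np.uint8)
m=cv2.morphologyEx(m,cv2.MORPH_OPEN,np.ones((3,3))); p=P[m>0]
print(len(p),cv2.minAreaRect(p[:,:2].astype(np.float32)),p.min(0),p.max(0))
def tilt(yaw,a): # rotate tool about its closing axis
    r=R.from_rotvec(ori(np.radians(yaw))).as_matrix(); return (R.from_rotvec(a*np.pi/180*r[:,1])*R.from_matrix(r)).as_rotvec()
for a in(-55,-45,-35,35,45,55):
    r=R.from_rotvec(tilt(0,a)).as_matrix()[:,2]
    for gp in((615,-5,34),(612,-70,50),(612,-70,130)):
        q=bot.solve_ik(list(np.array(gp)+19*r),list(tilt(0,a))); print(a,r.round(2),gp,None if q is None else np.round(q,2))
```

```text
2799 ((615.589111328125, -24.33209228515625), (156.87588500976562, 56.93601989746094), 84.27919006347656) [ 586.17543899 -102.42617653   38.18288079] [650.40443306  51.57050312  74.9270906 ]
-55 [ 0.   -0.82 -0.57] (615, -5, 34) [-0.49  0.98  0.01  1.87  0.94  1.1  -1.28]
-55 [ 0.   -0.82 -0.57] (612, -70, 50) [-0.42  0.95  0.05  1.94  1.01  1.04 -1.28]
-55 [ 0.   -0.82 -0.57] (612, -70, 130) [-0.38  0.82 -0.01  1.94  0.99  1.15 -1.19]
-45 [-0.   -0.71 -0.71] (615, -5, 34) [-0.42  0.91 -0.01  1.91  0.91  0.96 -1.22]
-45 [-0.   -0.71 -0.71] (612, -70, 50) [-0.35  0.88  0.02  1.96  0.98  0.91 -1.2 ]
-45 [-0.   -0.71 -0.71] (612, -70, 130) [-0.31  0.75 -0.04  1.95  0.93  1.02 -1.09]
-35 [-0.   -0.57 -0.82] (615, -5, 34) [-0.35  0.85 -0.04  1.94  0.87  0.82 -1.13]
-35 [-0.   -0.57 -0.82] (612, -70, 50) [-0.27  0.81 -0.01  1.98  0.92  0.78 -1.09]
-35 [-0.   -0.57 -0.82] (612, -70, 130) [-0.22  0.69 -0.09  1.96  0.86  0.91 -0.98]
35 [ 0.    0.57 -0.82] (615, -5, 34) [ 0.64  0.95 -0.68  1.9  -0.12  0.52  0.27]
35 [ 0.    0.57 -0.82] (612, -70, 50) [ 0.71  0.93 -0.65  1.86 -0.15  0.63  0.36]
35 [ 0.    0.57 -0.82] (612, -70, 130) [ 0.71  0.81 -0.64  1.84 -0.22  0.75  0.37]
45 [ 0.    0.71 -0.71] (615, -5, 34) [ 0.73  1.04 -0.74  1.87 -0.25  0.6   0.45]
45 [ 0.    0.71 -0.71] (612, -70, 50) [ 0.78  1.01 -0.68  1.81 -0.27  0.72  0.53]
45 [ 0.    0.71 -0.71] (612, -70, 130) [ 0.78  0.88 -0.68  1.81 -0.34  0.83  0.51]
55 [-0.    0.82 -0.57] (615, -5, 34) [ 0.79  1.13 -0.77  1.83 -0.37  0.69  0.6 ]
55 [-0.    0.82 -0.57] (612, -70, 50) [ 0.85  1.1  -0.72  1.77 -0.35  0.82  0.63]
55 [-0.    0.82 -0.57] (612, -70, 130) [ 0.85  0.98 -0.73  1.77 -0.41  0.91  0.6 ]
```

View pics/w7.png

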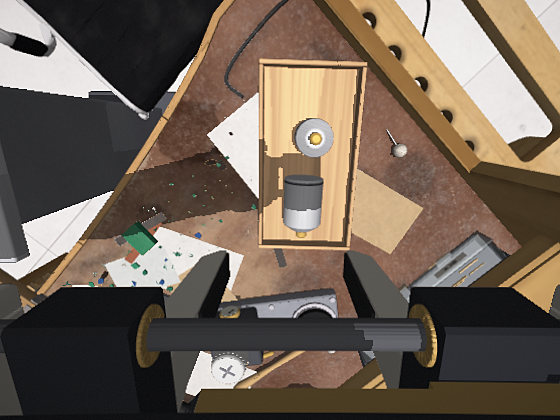

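Wrist view: small is upright at (315,138). Medium lies with its foot at (304,178) and its nozzle tip at (302,238), its side edges at columns 283 and 323.

Run:
```python
from h import *
f=dict(np.load("/tmp/w7.npz")); P=cloud(f)
print("tip",plane(f,(302,236),33.5),"sides",plane(f,[(283,200),(323,200),(284,185),(324,185),(283,215),(322,215)],42).round(1).tolist())
print("tray in",plane(f,[(263,62),(365,66),(353,246),(260,244)],30).round(0).tolist())
print([P[r,303].round(1).tolist() for r in range(170,242,5)])
```

```text
tip [[ 612.92655381 -102.68135827   33.5       ]] sides [[584.9, -45.2, 42.0], [641.5, -45.4, 42.0], [586.4, -23.7, 42.0], [642.2, -23.9, 42.0], [584.8, -67.4, 42.0], [640.8, -67.5, 42.0]]
tray in [[560.0, 134.0, 30.0], [691.0, 128.0, 30.0], [691.0, -120.0, 30.0], [549.0, -117.0, 30.0]]
[[614.7, -8.0, 5.9], [614.0, -13.5, 18.6], [611.9, -13.8, 58.9], [611.8, -20.0, 61.8], [612.0, -27.0, 60.6], [612.0, -33.7, 61.6], [612.2, -40.9, 60.1], [612.2, -47.6, 61.5], [612.3, -54.4, 62.3], [612.5, -62.1, 60.2], [612.5, -68.9, 61.3], [612.6, -76.3, 60.8], [613.0, -85.4, 55.9], [614.0, -98.6, 40.2], [616.1, -119.7, 6.0]]
```

```bash
cat >> h.py <<'E'
def tilt(yaw,a):
    r=R.from_rotvec(ori(np.radians(yaw))).as_matrix(); return (R.from_rotvec(a*np.pi/180*r[:,1])*R.from_matrix(r)).as_rotvec()
def at(gp,o,back=0): # TCP for a grasp point
    return list(np.array(gp,float)+(19-back)*R.from_rotvec(o).as_matrix()[:,2])
E
python3 - <<'E'
from h import *
y=-1.4; o=tilt(y,45); g=[613.2,-53,33.5]
bot.gripper_to(75)
bot.move_to(at(g,o,130),o); bot.move_straight(at(g,o),120); bot.gripper_to(42,60)
print("gap",sensors.current_finger_gap())
bot.move_straight(at([613,-58,130],o),60)
for a in np.arange(35,-46,-10):
    o=tilt(y,a); bot.move_straight(at([613,-62,130],o),15,o)
bot.move_straight(at([613,-68,60],o),60)
f=viewer.grab_frame("scene"); cv2.imwrite("pics/s3.png",cv2.resize(f["img"][100:300,120:420,::-1],None,fx=2,fy=2))
print("gap",sensors.current_finger_gap(),sensors.current_time(),sensors.current_joints().round(2))
E
```

```text
gap 54.16125896302462
gap 54.22682869575404 75.325 [-0.66  0.94  0.51  1.97  0.57  0.65 -0.82]
```

View pics/s3.png

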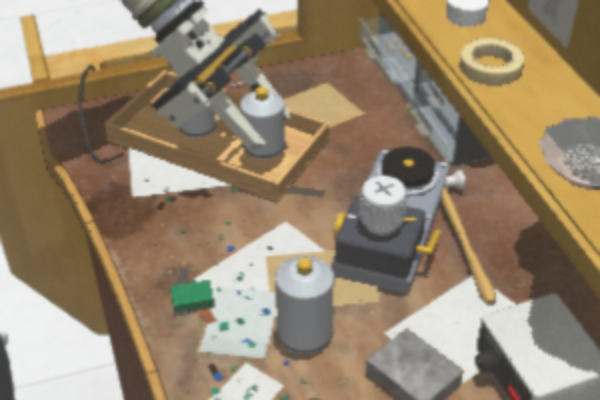

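Medium is upright in the grip over the tray, at crop (263,120). Lower it, release, then look at large.

Run:
```python
from h import *
o=tilt(-1.4,-45); bot.wait(.3); f0=sensors.current_ft_force()[2]
for z in np.arange(54,41,-1):
    bot.move_straight(at([613,-68,z],o),30); d=sensors.current_ft_force()[2]-f0
    if d>3: break
print("contact",z,d)
bot.gripper_to(72); bot.move_straight(at([613,-68,z],o,110),120)
bot.move_to([560,-100,260],ori(0))
c,r=look("large",(374,-243),"w8")
print(sensors.current_time(),sensors.current_joints().round(2))
f=viewer.grab_frame("top"); P=cloud(f); print("medium",disc(f,(613,-68),79,9,45),"small",disc(f,(618,86),59,9,45),P[...,2][(np.hypot(P[...,0]-613,P[...,1]+68)<40)].max())
```

```text
contact 45 13.225052170651686
large at [ 373.50012207 -243.28042603] r 29.52951431274414 t 81.9333
81.9333 [ 0.23  0.21  0.26  2.17 -0.08  0.77  0.55]
medium (array([611.04333496, -66.79651642]), 27.110857009887695) small (array([622.75512695,  50.06122589]), 21.18082618713379) 100.23988603862176
```

Medium is upright. Small is now at about y=50 rather than 86: it was knocked, which is what toppled the medium. I'll shift it back before bringing the large.

Run:
```python
from h import *
bot.move_to([600,20,200],ori(0)) ; bot.move_to([605,30,270],ori(0)); bot.wait(.2)
f=viewer.grab_frame("wrist"); np.savez("/tmp/w9.npz",**f); cv2.imwrite("pics/w9.png",f["img"][:,:,::-1])
c,r=disc(f,(622,48),59,9,45); tip,_=disc(f,(622,48),76,5,45); print("small",c,r,tip,"medium",disc(f,(611,-67),79,9,45)); print(sensors.current_time())
if 22<r<27:
    o=ori(np.radians(-2.5)); zt=23+6-6
    bot.move_to([*c,120],o); bot.gripper_to(74); bot.move_straight([*c,zt],120); bot.gripper_to(38,40); print(sensors.current_finger_gap())
    bot.move_straight([*c,zt+5],60); p=[617,91]
    bot.move_straight([*p,zt+5],80); f0=sensors.current_ft_force()[2]
    for z in np.arange(zt+2,zt-3,-1):
        bot.move_straight([*p,z],30)
        if sensors.current_ft_force()[2]-f0>2.5: break
    print("z",z,sensors.current_ft_force()[2]-f0)
    bot.gripper_to(62); bot.move_straight([*p,150],120)
    bot.move_to([605,60,270],ori(0)); f=viewer.grab_frame("wrist"); np.savez("/tmp/w10.npz",**f); cv2.imwrite("pics/w10.png",f["img"][:,:,::-1])
    print(disc(f,p,59,9,45),disc(f,(611,-67),79,9,45),sensors.current_time())
```

```text
small [626.1036377   42.03878784] 24.294940948486328 [626.22070312  41.72534943] medium (array([613.23425293, -64.72296906]), 27.316097259521484)
83.9417
49.1726997359449
z 23 6.561712607607712
(array([617.08532715,  90.35831451]), 24.342267990112305) (array([612.81109619, -63.9823761 ]), 27.54940414428711) 90.4167
```

View pics/w10.png

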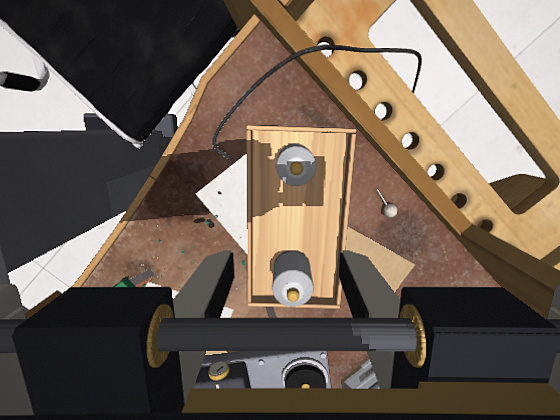

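Both are upright in the tray, small at (297,165) and medium at (293,280), with a gap between them for the large at y≈14.

```bash
sed -i 's/large=72/large=58/' h.py
python3 - <<'E'
from h import *
bot.move_to([450,-150,260],ori(0))
c,r=look("large",(374,-243),"w11")
assert 27<r<33
o=ori(0); zt=39; n="large"
bot.gripper_to(93); bot.move_to([*c,zt+120],o); bot.move_straight([*c,zt],150); bot.gripper_to(45,60)
print("gap",sensors.current_finger_gap())
bot.move_straight([*c,zt+140],150); bot.move_straight([*PAD,zt+140],150,o); bot.move_straight([*PAD,zt+52],120)
bot.wait(.2); f0=sensors.current_ft_force()[2]
for d in np.arange(0,14.6,2.9):
    bot.move_straight([*PAD,zt+45-d],40); print(round(d,1),round(sensors.current_tcp_pos()[2]-zt,2),round(sensors.current_ft_force()[2]-f0,1))
bot.wait(1.3); print("held",sensors.current_ft_force()[2]-f0)
bot.move_straight([*PAD,zt+55],60); bot.move_straight([*PAD,zt+140],120)
f=viewer.grab_frame("top"); P=cloud(f)
for q,h in(((617,90),59),((613,-65),79)):
    try: print(disc(f,q,h,9,50))
    except Exception as e: print(e)
print(sensors.current_time())
E
```

```text
large at [ 373.69995117 -243.23770142] r 29.41885757446289 t 92.2333
gap 59.20829847632641
0.0 44.95 1.0
2.9 42.27 3.9
5.8 39.37 5.8
8.7 36.75 9.4
11.6 34.08 11.8
14.5 33.08 27.0
held 26.0130653219661
attempt to get argmax of an empty sequence
attempt to get argmax of an empty sequence
103.4
```

Run:
```python
from h import *
f=viewer.grab_frame("scene"); cv2.imwrite("pics/s4.png",cv2.resize(f["img"][80:300,120:420,::-1],None,fx=2,fy=2))
for q,h in(((617,90),59),((613,-65),79)):
    try: print(disc(f,q,h,9,50))
    except Exception as e: print(e)
```

```text
(array([610.90374756,  82.63079071]), 26.651784896850586)
(array([606.77532959, -73.6531601 ]), 28.707618713378906)
```

View pics/s4.png

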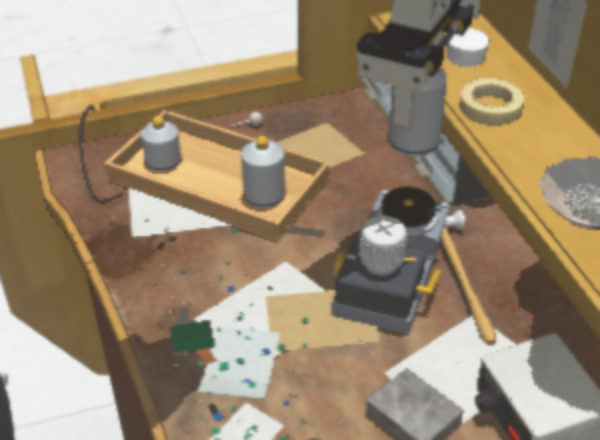

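Large hangs upright in the grip at (415,115), and small and medium are upright in the tray at (160,145) and (263,170). Place the large, then shut the valve.

Run:
```python
from h import *
zt=39; p=(615,14); o=ori(np.radians(-2.5))
bot.move_straight([*p,zt+140],130,o); bot.move_straight([*p,zt+14],100); bot.wait(.3); f0=sensors.current_ft_force()[2]
for z in np.arange(11,2,-1):
    bot.move_straight([*p,zt+z],30)
    if sensors.current_ft_force()[2]-f0>2.5: break
print("down at",z,sensors.current_ft_force()[2]-f0)
bot.gripper_to(72); bot.move_straight([*p,zt+150],150)
f=viewer.grab_frame("wrist"); np.savez("/tmp/w12.npz",**f)
bot.move_to([520,-250,200],ori(np.radians(60)))
turn(60,-60); turn(60,-60)
bot.move_to([470,-265,270],ori(0))
f=viewer.grab_frame("wrist"); np.savez("/tmp/w13.npz",**f); cv2.imwrite("pics/w13.png",f["img"][:,:,::-1])
print(sensors.current_time())
```

```text
down at 6 3.1043806734330985
gap 49.373439534369524 fz [26.0, 26.3, 26.3, 26.3, 26.4, 26.6, 25.9, 25.2, 24.6] tz [-0.08, -0.05, -0.08, -0.11, -0.08, -0.06, -0.03, -0.08] tcp [ 507.1 -273.7   75.3] t 116.9167
gap 49.43546893580862 fz [25.3, 23.7, 25.4, 24.7, 24.2, 24.3, 24.5, 24.0, 21.8] tz [-0.06, -0.12, -0.08, -0.07, -0.04, -0.04, -0.04, -0.08] tcp [ 507.1 -273.6   75.3] t 124.7417
127.0417
```

View pics/w13.png

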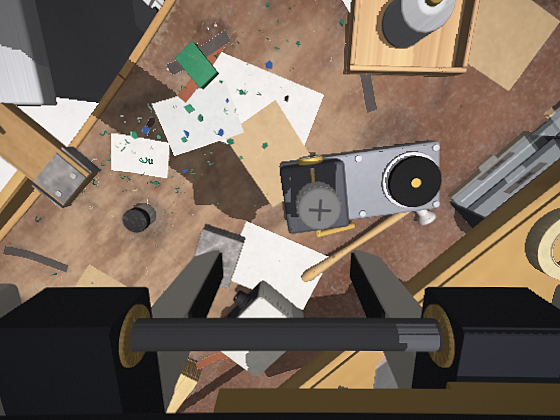

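The pointer at (312,174) is back in its starting place on the robot side. One more short closing stroke for certainty, then a final check of the tray.

```bash
python3 - <<'E'
from h import *
turn(40,-40,n=5)
bot.move_to([470,-265,270],ori(0)); bot.wait(.3)
f=viewer.grab_frame("wrist"); a=f["img"]; print(sensors.current_tcp_pos().round(1))
bot.move_to([450,-330,330],ori(0)); bot.wait(.5)
t=viewer.grab_frame("top")["img"]
cv2.imwrite("pics/fin.png",np.hstack([cv2.resize(a[130:260,240:460,::-1],(400,236)),cv2.resize(t[90:290,130:400,::-1],(400,296))[:236]]))
f=viewer.grab_frame("scene")
cv2.imwrite("pics/fin2.png",cv2.resize(f["img"][80:330,120:420,::-1],(600,500)))
print(sensors.current_time())
E
python3 -c "
import cv2,numpy as np
a=cv2.imread('pics/fin.png');b=cv2.imread('pics/fin2.png')
cv2.imwrite('pics/fin3.png',np.vstack([a,cv2.resize(b[:, :],(800,360))])[:600])"
```

```text
gap 49.058359886491644 fz [24.0, 23.1, 22.9, 23.1, 21.7, 21.6] tz [-0.08, -0.06, -0.07, -0.11, -0.06] tcp [ 507.2 -273.3   74.9] t 131.5333
[ 469.9 -264.8  269. ]
135.05
```

View pics/fin3.png

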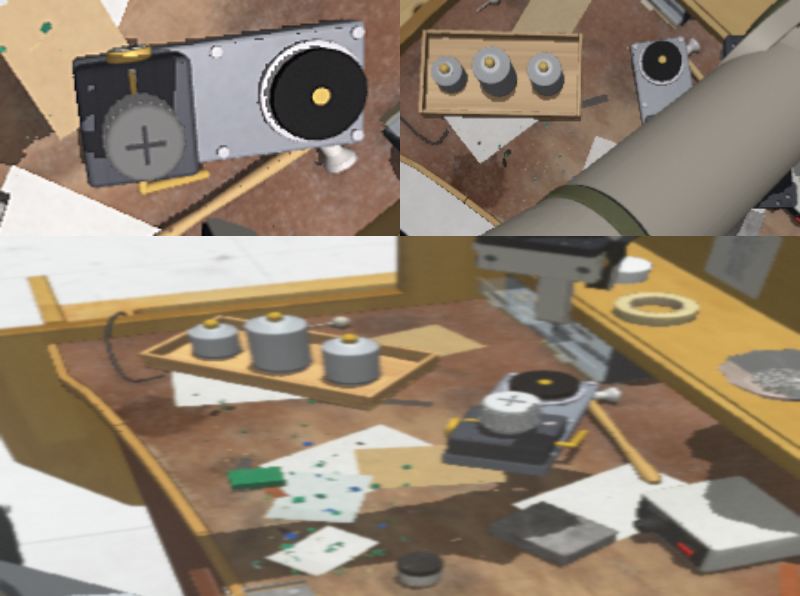

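The final picture shows all three cartridges upright in the tray, in the top-right panel at (448,72), (492,70) and (545,72). The pointer is at the shut stop at (132,80), and the steel block, wax block and jar are where they were. The robot is clear of everything.

```bash
python3 -c "
from rig import job
print(job.close_job())"
```

```text
the job is handed in; nothing more can be done
None
```

I handed the job in at about 135 s: the valve was opened and shut again, all three cartridges were pressed in order and stand upright in the tray, and the bystanders were left alone; medium toppled in the tray when first set down, apparently against small (out of place by then), so I stood it up again and moved small back.

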